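# Shut the fan test guard and drop its latch bar home

### The job

Close the gate of the yellow fan test guard so the fan can be spun: lift the latch bar by its red grip so that it passes over the low lip of the catch, swing the gate shut with the bar held up until the bar gently meets the tall back of the catch, then let the bar drop fully home into the slot between lip and back and let go. Never lean hard on the catch or its post (keep below about 15 newtons), and leave the fan head and the other things on the bench where they are.

Things in the scene. Friction and masses are not known exactly. Their poses are not given: they have to be found in the camera images.
- guard: yellow wire-mesh fan test guard on a grey base plate (270 x 270 x 6 mm), fixed on the 8 mm rubber mat; gate at its front, fan head inside, side and rear mesh 140 mm high. Origin: underside of the plate, below the middle of the shut gate; x points from the gate into the guard, y along the shut gate from catch to hinge, z up
- gate (a joint): angle of the gate (rad) about its upright hinge: 0 nominally shut, grows as the free edge swings out to the guard's -x (clockwise from above), up to 1.3. A yellow frame 12 mm thick, 142 mm high, reaching 190 mm from the hinge. Light friction (0.12 N m): stays where it is left. No stop of its own at 0 (it could go to -0.2): the latch bar meeting the catch stops it
- gate_hinge (a point): point on the upright hinge axis at the height of the bar's pivot; guard frame x 0, y +110, z 166 mm. Its axes turn with the gate: -y points from the hinge along the gate to its free edge, x is the gate's normal (into the guard when shut)
- latch_bar (a joint): angle of the latch bar (rad) about its pivot on the gate, 30 mm from the hinge axis: 0 lying level on its rest, grows as the tip is lifted, up to 0.6; it falls back by its own weight (180 to 310 g). Steel bar 12 mm thick across the gate, 16 mm high, lying above the gate's top in the gate's plane, centreline at pivot height
- bar_grip (a point): centre of the upright red plastic tab on the latch bar: 150 mm from the hinge axis, 120 mm from the pivot, 34 mm above the bar's centreline. The tab is 14 mm thick across the gate (pinch it so, from above), 26 mm along the bar, and stands from 8 to 54 mm above the centreline. Axes as the gate's while the bar is level, tilting with the bar
- bar_tip (a point): end of the latch bar on its centreline, 217 mm from the pivot, 247 mm from the hinge axis
- catch_post: fixed yellow post carrying the white catch, 225 mm from the hinge axis; origin under the post on top of the base plate (guard frame x 0, y -115, z 6 mm), axes as the guard's. Heights above this origin: slot floor 144, underside of the level bar 152, lip top 167, top of the tall back 207 mm. Catch and post are rigid
- catch_nominal (a point): drawing position of the slot's centre, at the lip's top (post x 0, z 167 mm). The catch is 24 mm along y; along x: lip 16 mm (opening side), slot 16 mm, back 10 mm. It was clamped by eye: the real slot lies up to 12 mm either way along x, not reported, to be felt. latch_bar just clears the lip at 0.083 (lift to over 0.1), and still meets the back below 0.25
- fan_head: grey plastic table fan head, 168 mm wire cage on a 100 x 90 mm foot, 176 mm tall, standing inside the guard behind the gate; origin under its foot; must stay where it is
- screw_tray: blue plastic compartment tray with screws, 110 x 160 x 32 mm; origin under its centre; bystander
- spanner: chrome combination spanner lying flat, 180 mm long; bystander
- vise: small blue bench vise, 120 x 90 mm foot, 85 mm tall; bystander
- switch_block: green plastic toggle switch block, 75 x 55 x 36 mm with a short toggle on top, 60 mm tall in all; bystander
- screwdriver: screwdriver lying flat, 170 mm long; bystander
- oil_can: orange plastic bottle, 44 mm across, 110 mm tall; bystander

How it is judged (in metres and radians):
On the way, in this order (a step that is already met when the one before it is completed fails the run):
1. the latch bar is lifted high enough for the lip while the gate is still open (value of joint latch_bar above 0.09 rad and value of joint gate above 0.1 rad), for 0.1 s.
2. the gate is swung shut with the bar still up, until the bar touches the tall back of the catch (value of joint latch_bar above 0.09 rad and contact force between catch_post and anything else above 0.5 N and value of joint gate between -0.07 and 0.07 rad), for 0.05 s.
At the end, for the whole second after the job is handed in: the gate is shut (within 0.07 rad of 0, which the bar can keep only in the slot), the latch bar lies fully down in the slot of the catch (below 0.025 rad), the gate is at rest, and the fan head is within 30 mm of where it stood (value of joint latch_bar below 0.025 rad and value of joint gate between -0.07 and 0.07 rad and velocity of joint gate between -0.05 and 0.05 rad/s and distance of fan_head from where it was at the start of the episode below 0.03 m); the robot touches nothing.
It fails at once if the catch or its post is pressed with more than 15 N (contact force between catch_post and anything else above 15 N).
It fails at once if a bystander is moved by more than 30 mm (distance of any of fan_head, screw_tray, spanner, vise, switch_block, screwdriver, oil_can from where it was at the start of the episode above 0.03 m).
It also fails if it takes over 58 s, if anything falls off the work surface, if the arm or the gripper's body presses on something with over 40 N, if the wrist force passes 120 N, or if a joint passes its speed limit or range.

### The arm

A 6-joint arm with a two-finger parallel gripper is mounted at the origin on the work surface. World frame = base frame: x ahead of the robot, y to its left, z up, the work surface at z = 0. Lengths are in m, angles in degrees, forces in N, time in s.
With the tool pointing down it reaches from about 0.3 to 0.775 m from the base axis. Payload 14.6 kg.
Tool frame: the origin (TCP) lies between the finger pads; the fingertips stand 22 mm ahead of it and the grasp point (between the pads) lies 3 mm ahead of it; z points along the fingers, y is the line along which they close (so a half turn about z gives the same grasp; the last joint's range is limited). The gripper opens to 94 mm and grips with 3 to 60 N. Pads are 16 mm wide; open, the fingers measure 119 mm over their backs; the gripper's body (75 mm by 177 mm) begins 78 mm behind the grasp point.
Start: joints at [-77.326, 17.183, 87.147, -0, 75.671, -3.816], TCP at [0.156, -0.527, 0.227] pointing down, gripper open.
Joint ranges: [-173.82, 173.82], [-45.26, 126.66], [13.44, 144.39], [-59.66, 239.66], [0, 175.72], [-146.38, 146.38]. Speed limits (degrees/s): [127.2, 127.2, 147.25, 180, 180, 180].

### API

Orientations are given as [roll, pitch, yaw] about the fixed x, y, z axes, in that order (R = Rz(yaw) Ry(pitch) Rx(roll)).
In Python, from workcell import * gives the robot as it stands.
- The arm moves only by the shell command python3 -m jog 'ROWS' [FORCE]. ROWS is JSON, one flat list of numbers, 7 for each row, row after row: the shift along the tool's x, y, z in m, then the turn, a rotation vector about the tool's x, y, z in degrees, then the opening, from -1 (shut) to 1 (fully open), so that 0 is half open. In form: [x, y, z, wx, wy, wz, jaw, x, y, z, wx, wy, wz, jaw, ...]. A call has 1 to 5 rows; each row is the pose to reach, as a shift and turn from the pose commanded when the call began, along the tool's axes at that moment; what a row does not reach only later rows make up. A row lasts 1/8 s, in which the tool goes at most 62.5 mm and 10.7 degrees, less where a joint would pass 70% of its speed; a pose out of reach is approached as far as the arm can. A call with a gripper value outside its range is refused whole. The fingers move at their own pace and stop on an object; FORCE is the grip in N (left out, the last holds). Time passes only in rows, so rows that repeat a pose let the fingers close. It gives the time, the measured TCP pose, the force, the opening and the grip force at its end, in the units of the state.
- observe(): the state, without advancing time (a new reading comes with each control period).
- get_image(name): name is "scene" or "top"; returns a dict with "img" (420x560x3 uint8, red, green, blue), "camera_matrix" (3x3 intrinsics, pixels), "R" (3x3) and "t" (3): a world point X has camera coordinates R X + t. Camera axes: x right, y down, z forward; pixel columns grow to the right and rows downward; lengths in m; the calibration is good to about 2 mm. A picture is of the moment at which its call begins. There is no depth.
- job_done(): hands the job in; it is judged then, once.
The state is a dict: "t": time; "joint_positions": joint angles; "qd": joint speeds; "tau": joint torques, N m; "eef_pos": TCP position; "orientation": TCP orientation; "contact_force": force on the tool from outside, world axes, zero at the start; "torque": the same for the moment, N m; "opening": finger opening in m; "grip_force": force on a finger pad.
Only numpy, scipy, OpenCV 4.12 (cv2) and the standard library are available. Lean on these libraries where they do the work, as an engineer would, in place of code of your own. Each camera call takes 0.05 s, during which the arm holds its last target. There are 200 camera calls.

## Working session

There is one attempt and no reset: what is moved stays moved. The work goes in short steps, Python scripts to look and compute and a shell command to move; the robot and the scene stay as the last step left them, time stands still between calls to the robot, and variables do not carry over. Pictures are saved under pics/ and viewed, at most 10 in all, crops included, and the job is handed in when it is done.

```bash
mkdir -p pics
cat > h.py <<'E'
from workcell import *
import numpy as np, cv2
def ray(im,u,v):
    K,R,t=map(np.array,(im["camera_matrix"],im["R"],im["t"]))
    d=R.T@np.linalg.solve(K,[u,v,1.]); return -R.T@t, d/np.linalg.norm(d)
def onz(im,u,v,z):
    o,d=ray(im,u,v); return o+d*(z-o[2])/d[2]
def two(a,pa,b,pb):
    o1,d1=ray(a,*pa);o2,d2=ray(b,*pb)
    s=np.linalg.lstsq(np.c_[d1,-d2],o2-o1,rcond=None)[0]
    p,q=o1+s[0]*d1,o2+s[1]*d2
    return (p+q)/2,np.linalg.norm(p-q)
def proj(im,X):
    K,R,t=map(np.array,(im["camera_matrix"],im["R"],im["t"]))
    p=K@(R@np.array(X)+t); return p[:2]/p[2]
E
python3 - <<'E'
from h import *
s=observe();print(s)
for n in("scene","top"):
    im=get_image(n);cv2.imwrite(f"pics/{n}0.png",cv2.cvtColor(im["img"],cv2.COLOR_RGB2BGR))
    np.savez(f"{n}0.npz",**im)
    h=cv2.cvtColor(im["img"],cv2.COLOR_RGB2HSV)
    m=((h[...,0]<8)|(h[...,0]>172))&(h[...,1]>150)&(h[...,2]>70)
    c=cv2.connectedComponentsWithStats(m.astype(np.uint8))
    print(n,-np.array(im["R"]).T@im["t"],[ (c[2][i].tolist(),c[3][i].round(1).tolist()) for i in range(1,c[0]) if c[2][i][4]>15])
E
```

```text
{'t': 0.0, 'joint_positions': array([-7.73256346e+01,  1.72155909e+01,  8.71831971e+01, -7.34498283e-04,
        7.56710647e+01, -3.81667709e+00]), 'qd': array([-0.03278519, -0.00324372, -0.08495431, -0.01764299, -0.0424419 ,
       -0.03387777]), 'tau': array([-2.24997391e-03, -5.31799006e+01, -3.52740097e+01,  7.07732281e-02,
        2.44574749e-02, -6.55601048e-05]), 'eef_pos': array([ 0.1560556 , -0.52712364,  0.22686529]), 'orientation': array([-1.79930255e+02, -3.93985240e-03,  1.64912223e+01]), 'contact_force': array([-0.68415163,  0.59996565, -0.69370966]), 'torque': array([-0.00110452,  0.01021125, -0.01287934]), 'grip_force': 0.0, 'opening': 0.09393572532133769}
scene [ 1.26096929 -0.61989053  1.05003549] [([263, 185, 13, 18, 188], [269.2, 193.1]), ([186, 313, 33, 28, 444], [201.7, 326.1])]
top [ 0.43699079 -0.03512356  1.2299882 ] [([366, 176, 14, 28, 244], [372.7, 189.5]), ([280, 209, 9, 9, 57], [283.6, 213.3])]
```

View pics/scene0.png

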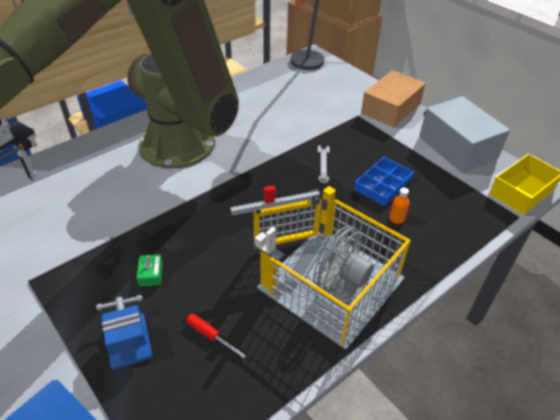

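View pics/top0.png

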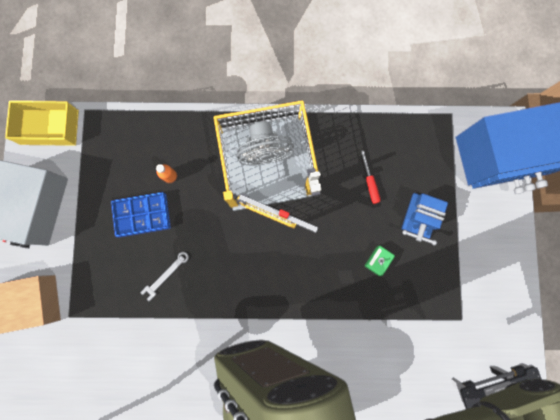

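The scene view shows the guard with its gate open, the tab at (269,193), the hinge post at (328,195) and the catch at (265,240). In the top view the tab is at (284,213), the bar tip at (316,230), the hinge at (230,199) and the catch at (313,182). I'll zoom in for the measurement.

Run:
```python
from h import *
T=dict(np.load("top0.npz"));S=dict(np.load("scene0.npz"))
a=cv2.resize(cv2.cvtColor(T["img"],cv2.COLOR_RGB2BGR)[90:250,200:330],None,fx=3.7,fy=3.7,interpolation=cv2.INTER_CUBIC)
b=cv2.resize(cv2.cvtColor(S["img"],cv2.COLOR_RGB2BGR)[170:350,220:420],None,fx=3,fy=3,interpolation=cv2.INTER_CUBIC)
cv2.imwrite("pics/topc.png",a);cv2.imwrite("pics/scc.png",b)
p,e=two(T,(283.6,213.3),S,(269.2,193.1));print("tab",p,e)
h=cv2.cvtColor(T["img"],cv2.COLOR_RGB2HSV)
print("tab plane",onz(T,283.6,213.3,.215),"tip",onz(T,316,230,.178))
m=((h[...,0]>18)&(h[...,0]<35)&(h[...,1]>120)&(h[...,2]>120)).astype(np.uint8)
c=cv2.connectedComponentsWithStats(m);print([c[2][i].tolist() for i in range(1,c[0]) if c[2][i][4]>15])
```

```text
tab [ 0.55935571 -0.05093819  0.21184076] 0.0027019234735653325
tab plane [ 0.55977229 -0.04980002  0.215     ] tip [ 0.51972632 -0.13803789  0.178     ]
[[6, 101, 72, 44, 2925], [213, 101, 105, 106, 856], [305, 179, 6, 15, 45], [242, 204, 54, 24, 151]]
```

View pics/topc.png

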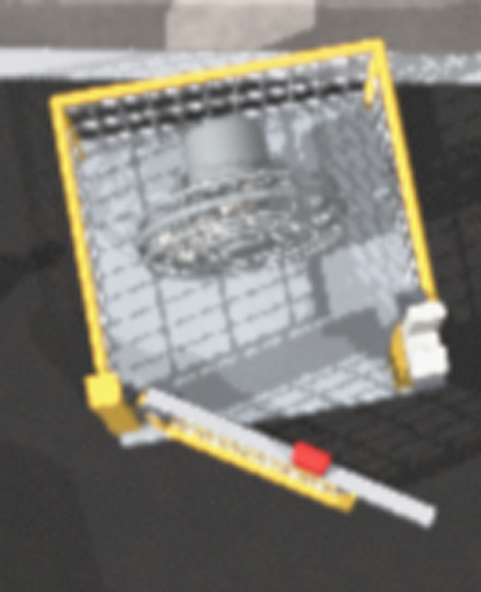

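View pics/scc.png

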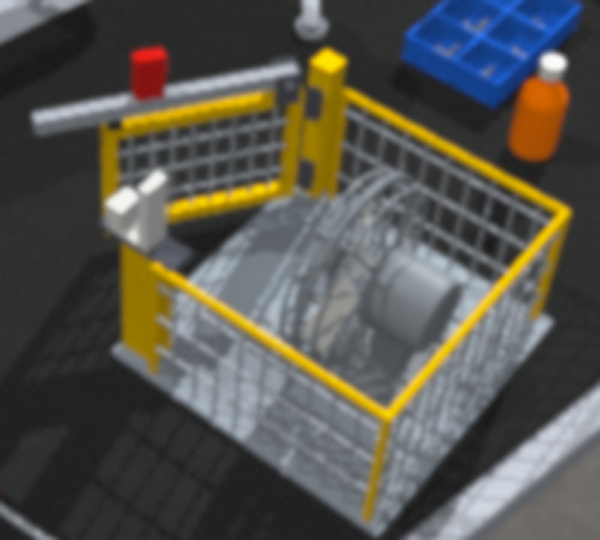

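Run:
```python
from h import *
T=dict(np.load("top0.npz"));S=dict(np.load("scene0.npz"))
f=lambda x,y,z:onz(T,200+x/3.7,90+y/3.7,z)[:2]
tab=np.array([.5594,-.0504])
tip=f(430,517,.18);st=f(145,400,.182)
u=(st-tip)/np.linalg.norm(st-tip);print("tip",tip,"start",st,"len",np.linalg.norm(st-tip),"dir",np.degrees(np.arctan2(*u[::-1])),"tab-tip",np.linalg.norm(tab-tip))
hinge=tip+.247*u;print("hinge",hinge,tab+.150*u, "post top?",f(103,388,.2))
rl,rr,fl=f(55,100,.154),f(375,45,.154),f(100,365,.154)
print("corners",rl,rr,fl)
for a,b in((rl,rr),(fl,rl)): d=b-a;print(np.degrees(np.arctan2(d[1],d[0])),np.linalg.norm(d))
print("back top",f(427,310,.221),"lip",f(427,365,.181))
# scene triangulation of hinge post top & catch back top
g=lambda x,y:(220+x/3,170+y/3)
h=lambda x,y:(200+x/3.7,90+y/3.7)
print("post top",two(T,h(103,386),S,g(330,60)))
print("back top",two(T,h(427,310),S,g(153,180)))
print("lip top",two(T,h(425,362),S,g(121,202)))
```

```text
tip [ 0.52030291 -0.13842701] start [0.6041052  0.07044303] len 0.22505448173538223 dir 68.1384870918533 tab-tip 0.09631893565204425
hinge [0.61227693 0.09081037] [0.61525467 0.08881299] post top? [0.60969437 0.09907446]
corners [0.84272116 0.14808145] [ 0.89014785 -0.09940182] [0.63497136 0.10779157]
-79.15159200392796 0.25198662492932133
10.97539134620506 0.2116205379328619
back top [ 0.66475345 -0.13276604] lip [ 0.63240293 -0.13650496]
post top (array([0.61533751, 0.10232408, 0.1751255 ]), np.float64(7.627359839383561e-05))
back top (array([ 0.66455895, -0.13229602,  0.22282916]), np.float64(0.0007297657686243197))
lip top (array([ 0.63459619, -0.13691141,  0.17587993]), np.float64(0.0034210923377547948))
```

Measured: the tab is at (0.559, -0.050, 0.21), the hinge near (0.613, 0.090) and the guard yaw about 11°. The gate is open about 33° (0.57 rad), and the catch offset looks like about -5 mm. Next I'll plan the approach.

```bash
cat >> h.py <<'E'
from scipy.spatial.transform import Rotation as Ro
H=np.array([.6137,.0898])
def Rd(yaw,tilt): return Ro.from_euler('z',yaw,degrees=True)*Ro.from_euler('x',180,degrees=True)*Ro.from_euler('y',-tilt,degrees=True)
def rows(targets,p=None,R=None):
    s=observe(); R0=Ro.from_euler('xyz',s["orientation"],degrees=True) if R is None else R; p0=s["eef_pos"] if p is None else np.array(p)
    for q,Rt in targets:
        print(np.r_[R0.inv().apply(np.array(q)-p0).round(4),(R0.inv()*Rt).as_rotvec(degrees=True).round(2)].tolist())
def st():
    s=observe();print(s["t"],s["eef_pos"].round(4),s["orientation"].round(2),s["contact_force"].round(2),round(s["opening"],4))
E
python3 - <<'E'
from h import *
rows([([.559,-.050,.30],Rd(68,0)),([.559,-.050,.215],Rd(68,0))])
E
```

```text
[0.5218, -0.3433, -0.0726, -0.05, -0.03, -51.51]
[0.5218, -0.3432, 0.0124, -0.05, -0.03, -51.51]
```

```bash
python3 -m jog '[0.04,-0.03,-0.05,0,0,-8,0, 0.09,-0.06,-0.073,0,0,-17,0, 0.135,-0.09,-0.073,0,0,-26,-0.2, 0.18,-0.12,-0.073,0,0,-35,-0.2, 0.225,-0.15,-0.073,0,0,-44,-0.2]'
python3 - <<'E'
from h import *
rows([([.559,-.050,.30],Rd(68,0)),([.559,-.050,.215],Rd(68,0))])
E
```

```text
t: 0.72
eef_pos: [0.3301, -0.3181, 0.3004]
orientation: [-180.0, -0.0, 60.8]
contact_force: [0.5, -0.7, -0.5]
opening: 0.0472
grip_force: 0.0
[0.3457, 0.0689, 0.0004, -0.0, -0.0, -7.22]
[0.3457, 0.069, 0.0854, -0.0, -0.0, -7.22]
```

```bash
python3 -m jog '[0.06,0.012,0,0,0,-2,-0.3, 0.12,0.024,0,0,0,-4,-0.3, 0.18,0.036,0,0,0,-7.2,-0.3, 0.24,0.048,0,0,0,-7.2,-0.3, 0.29,0.058,0,0,0,-7.2,-0.3]' && python3 -m jog '[0.03,0.006,0,0,0,0,-0.3, 0.056,0.011,0,0,0,0,-0.3, 0.056,0.011,0,0,0,0,-0.3]'
python3 - <<'E'
from h import *
st();rows([([.559,-.050,.30],Rd(68,0)),([.559,-.050,.215],Rd(68,0))])
im=get_image("scene");cv2.imwrite("pics/pre.png",cv2.resize(cv2.cvtColor(im["img"],cv2.COLOR_RGB2BGR)[100:300,180:400],None,fx=3,fy=3))
E
```

```text
t: 1.35
eef_pos: [0.5237, -0.0938, 0.3002]
orientation: [-180.0, 0.0, 67.7]
contact_force: [-1.1, -0.8, 0.4]
opening: 0.0328
grip_force: 0.0
t: 1.72
eef_pos: [0.5544, -0.0471, 0.2998]
orientation: [-179.9, 0.0, 67.8]
contact_force: [-0.2, -0.2, 0.0]
opening: 0.033
grip_force: 0.0
1.725 [ 0.5544 -0.0471  0.2998] [-1.7993e+02  1.0000e-02  6.7800e+01] [-0.17 -0.24  0.01] 0.033
[-0.0009, 0.0054, -0.0003, -0.07, 0.01, -0.2]
[-0.0009, 0.0055, 0.0847, -0.07, 0.01, -0.2]
```

View pics/pre.png

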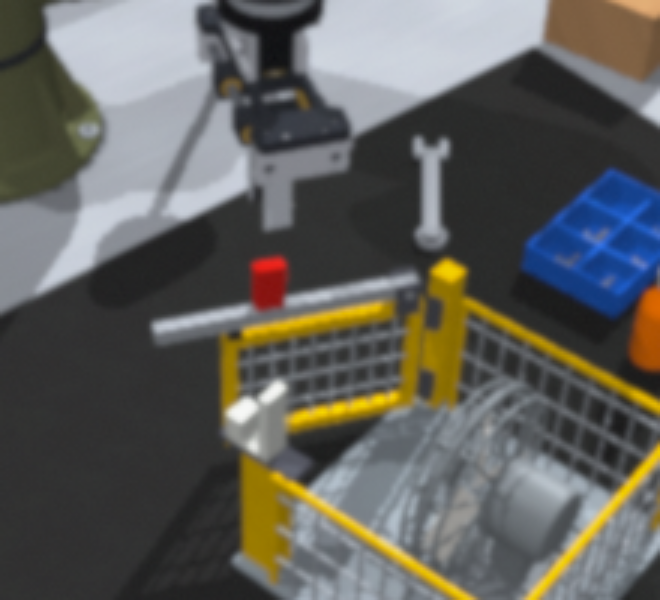

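The picture shows the gripper right above the tab, lined up with it and opened to 33 mm. I'll go down and pinch.

```bash
python3 -m jog '[0,0.004,0.03,0,0,0,-0.3, 0,0.004,0.06,0,0,0,-0.3, 0,0.004,0.085,0,0,0,-0.3, 0,0.004,0.085,0,0,0,-0.3]' && python3 -m jog '[0,0,0,0,0,0,-1, 0,0,0,0,0,0,-1, 0,0,0,0,0,0,-1, 0,0,0,0,0,0,-1, 0,0,0,0,0,0,-1]' 20
```

```text
t: 2.28
eef_pos: [0.5567, -0.0505, 0.2141]
orientation: [-179.8, 0.0, 67.6]
contact_force: [-0.2, 0.5, -0.2]
opening: 0.033
grip_force: 0.0
t: 2.9
eef_pos: [0.5581, -0.05, 0.2165]
orientation: [179.9, -0.0, 67.7]
contact_force: [-0.2, -2.7, 6.0]
opening: 0.0138
grip_force: 20.0
```

```bash
cat >> h.py <<'E'
def pose(phi,a,zt=.0405,z0=.174):
    f=np.radians(phi);s=.120*np.cos(a)-zt*np.sin(a)
    xy=H-(.030+s)*np.array([np.cos(f),np.sin(f)])
    return [*xy,z0+zt*np.cos(a)+.12*np.sin(a)],Rd(phi,np.degrees(a))
def est():
    s=observe();R=Ro.from_euler('xyz',s["orientation"],degrees=True);v=s["eef_pos"][:2]-H
    x=R.apply([1,0,0]);print("phi pos",np.degrees(np.arctan2(-v[1],-v[0])),"r",np.hypot(*v),"tilt",np.arcsin(-x[2]),"z",s["eef_pos"][2])
E
python3 - <<'E'
from h import *
st();est();p,R=pose(68.1,0)
rows([pose(68.1,a) for a in(.05,.1,.17)],p,R)
E
```

```text
2.9 [ 0.5581 -0.05    0.2165] [ 1.7989e+02 -1.0000e-02  6.7680e+01] [-0.21 -2.74  5.98] 0.0138
phi pos 68.31600061236682 r 0.1504274816309846 tilt -0.00020912040142451174 z 0.21649950701519585
[0.0022, -0.0, -0.0059, 0.0, -2.86, 0.0]
[0.0046, -0.0, -0.0118, 0.0, -5.73, 0.0]
[0.0086, -0.0, -0.0197, 0.0, -9.74, -0.0]
```

```bash
python3 -m jog '[0.0022,0,-0.006,0,-2.9,0,-1, 0.0046,0,-0.012,0,-5.7,0,-1, 0.0086,0,-0.02,0,-9.7,0,-1, 0.0086,0,-0.02,0,-9.7,0,-1, 0.0086,0,-0.02,0,-9.7,0,-1]'
python3 - <<'E'
from h import *
st();est();p,R=pose(68.1,.17)
rows([pose(f,.17) for f in(72,76,80,84,88)],p,R)
im=get_image("scene");cv2.imwrite("pics/lift.png",cv2.resize(cv2.cvtColor(im["img"],cv2.COLOR_RGB2BGR)[100:300,180:400],None,fx=3,fy=3))
E
```

```text
t: 3.52
eef_pos: [0.5611, -0.0421, 0.2354]
orientation: [180.0, 9.6, 67.7]
contact_force: [1.6, -2.8, 0.6]
opening: 0.0142
grip_force: 20.0
3.525 [ 0.5611 -0.0421  0.2354] [179.98   9.65  67.68] [ 1.63 -2.81  0.59] 0.0142
phi pos 68.24857123929179 r 0.14197459095029352 tilt 0.16836783788234297 z 0.2354188698094881
[0.0003, 0.0096, -0.0001, -0.66, 0.0, -3.84]
[0.0013, 0.0194, -0.0002, -1.34, 0.0, -7.79]
[0.003, 0.0292, -0.0005, -2.01, 0.0, -11.73]
[0.0053, 0.0387, -0.0009, -2.69, 0.0, -15.67]
[0.0083, 0.0481, -0.0014, -3.37, 0.0, -19.61]
```

View pics/lift.png

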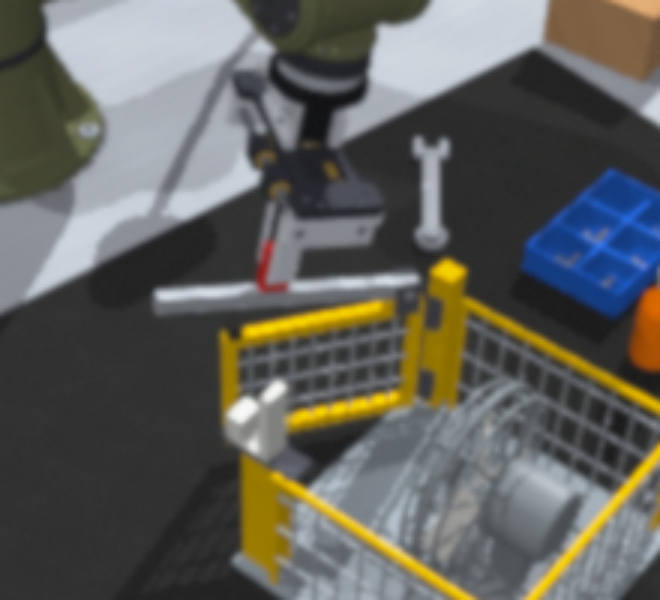

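The bar is lifted: its tip now stands clear above the gate top. Next I swing toward shut.

```bash
python3 -m jog '[0.0003,0.0096,-0.0001,-0.66,0,-3.84,-1, 0.0013,0.0194,-0.0002,-1.34,0,-7.8,-1, 0.003,0.0292,-0.0005,-2,0,-11.7,-1, 0.0053,0.0387,-0.0009,-2.7,0,-15.7,-1, 0.0083,0.0481,-0.0014,-3.4,0,-19.6,-1]'
python3 - <<'E'
from h import *
st();est();p,R=pose(88,.17)
rows([pose(f,.17) for f in(90,92,94,95,96)],p,R)
E
```

```text
t: 4.2
eef_pos: [0.6089, -0.053, 0.2355]
orientation: [179.9, 9.7, 87.7]
contact_force: [-0.3, -4.9, 1.9]
opening: 0.0142
grip_force: 20.0
4.2 [ 0.6089 -0.053   0.2355] [179.93   9.7   87.66] [-0.29 -4.89  1.92] 0.0142
phi pos 88.08584339273472 r 0.14291047674421292 tilt 0.16934025175484946 z 0.23553136790969562
[0.0001, 0.0049, -0.0, -0.34, 0.0, -1.97]
[0.0003, 0.0099, -0.0001, -0.68, 0.0, -3.94]
[0.0008, 0.0148, -0.0001, -1.02, 0.0, -5.91]
[0.001, 0.0172, -0.0002, -1.18, -0.0, -6.9]
[0.0014, 0.0197, -0.0002, -1.35, 0.0, -7.88]
```

```bash
python3 -m jog '[0.0001,0.005,0,-0.34,0,-2,-1, 0.0003,0.0099,-0.0001,-0.7,0,-3.9,-1, 0.0008,0.0148,-0.0001,-1,0,-5.9,-1, 0.001,0.0172,-0.0002,-1.2,0,-6.9,-1, 0.001,0.0172,-0.0002,-1.2,0,-6.9,-1]'
python3 - <<'E'
from h import *
st();est();p,R=pose(95,.17)
rows([pose(f,.17) for f in(95.4,95.8,96.2,96.6,97)],p,R)
T=get_image("top");S=get_image("scene")
a=cv2.resize(cv2.cvtColor(T["img"],cv2.COLOR_RGB2BGR)[150:230,220:330],None,fx=5,fy=5,interpolation=cv2.INTER_CUBIC)
b=cv2.resize(cv2.cvtColor(S["img"],cv2.COLOR_RGB2BGR)[200:270,230:340],None,fx=5,fy=5,interpolation=cv2.INTER_CUBIC)[:, :550]
a=cv2.resize(a,(400,291));b=cv2.resize(b,(400,255))
cv2.imwrite("pics/near.png",np.vstack([a,b]))
E
```

```text
t: 4.82
eef_pos: [0.6262, -0.0528, 0.2357]
orientation: [179.9, 9.7, 94.5]
contact_force: [2.7, -6.5, 1.8]
opening: 0.0142
grip_force: 20.0
4.825 [ 0.6262 -0.0528  0.2357] [179.87   9.73  94.54] [ 2.65 -6.51  1.81] 0.0142
phi pos 94.9996871656585 r 0.14315481953129963 tilt 0.1698254681289373 z 0.23568142664938413
[0.0, 0.001, -0.0, -0.07, 0.0, -0.39]
[0.0, 0.002, -0.0, -0.14, 0.0, -0.79]
[0.0, 0.003, -0.0, -0.2, 0.0, -1.18]
[0.0001, 0.0039, -0.0, -0.27, 0.0, -1.58]
[0.0001, 0.0049, -0.0, -0.34, 0.0, -1.97]
```

View pics/near.png

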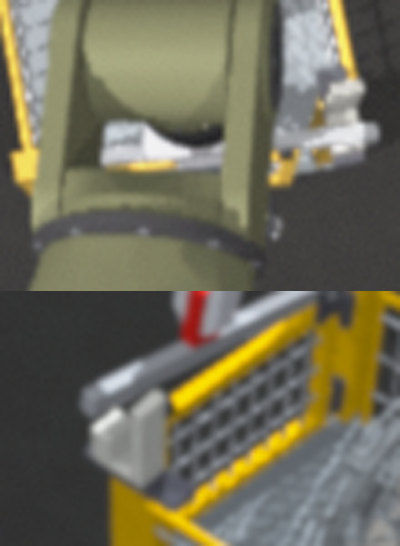

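The bar is above the lip and short of the tall back. I'll creep from here, watching the force and easing the radial load.

```bash
python3 -m jog '[-0.001,0.001,0,-0.07,0,-0.4,-1, -0.0015,0.002,0,-0.14,0,-0.8,-1, -0.0015,0.003,0,-0.2,0,-1.2,-1, -0.0015,0.003,0,-0.2,0,-1.2,-1]'; python3 -c "
from h import *
st();est()"
```

```text
t: 5.42
eef_pos: [0.6291, -0.0528, 0.2355]
orientation: [179.9, 9.7, 95.8]
contact_force: [1.4, 2.9, -2.4]
opening: 0.0141
grip_force: 20.0
5.425 [ 0.6291 -0.0528  0.2355] [179.94   9.68  95.82] [ 1.43  2.86 -2.38] 0.0141
phi pos 96.159871294926 r 0.14346660594639118 tilt 0.16898245901284925 z 0.23550789158851715
```

```bash
python3 -m jog '[0,0.001,0,-0.07,0,-0.4,-1, 0,0.001,0,-0.07,0,-0.4,-1]'; python3 -m jog '[0,0.001,0,-0.07,0,-0.4,-1, 0,0.001,0,-0.07,0,-0.4,-1]'
```

```text
t: 5.68
eef_pos: [0.63, -0.0528, 0.2355]
orientation: [179.9, 9.7, 96.2]
contact_force: [1.3, 5.9, -4.1]
opening: 0.0143
grip_force: 20.0
t: 5.92
eef_pos: [0.631, -0.0527, 0.2355]
orientation: [179.9, 9.7, 96.6]
contact_force: [1.9, 5.6, -3.8]
opening: 0.0144
grip_force: 20.0
```

```bash
python3 -m jog '[0.0006,0.001,0,-0.07,0,-0.4,-1, 0.0006,0.001,0,-0.07,0,-0.4,-1]'; python3 -m jog '[0,0.001,0,-0.07,0,-0.4,-1, 0,0.001,0,-0.07,0,-0.4,-1]'; python3 -c "
from h import *
st();est()"
```

```text
t: 6.18
eef_pos: [0.6321, -0.0524, 0.2357]
orientation: [179.9, 9.7, 97.0]
contact_force: [2.0, 2.7, -1.9]
opening: 0.0139
grip_force: 20.0
t: 6.42
eef_pos: [0.633, -0.0523, 0.2357]
orientation: [179.9, 9.7, 97.4]
contact_force: [1.4, 1.4, -2.5]
opening: 0.014
grip_force: 20.0
6.425 [ 0.633  -0.0523  0.2357] [179.92   9.73  97.42] [ 1.4   1.41 -2.5 ] 0.014
phi pos 97.7470215762518 r 0.14342979275527612 tilt 0.169816893131183 z 0.23570784100963926
```

```bash
python3 -m jog '[0,0.001,0,-0.07,0,-0.4,-1, 0,0.001,0,-0.07,0,-0.4,-1]'; python3 -m jog '[0,0.001,0,-0.07,0,-0.4,-1, 0,0.001,0,-0.07,0,-0.4,-1]'
```

```text
t: 6.68
eef_pos: [0.634, -0.0522, 0.2357]
orientation: [179.9, 9.7, 97.8]
contact_force: [1.5, 1.2, -2.6]
opening: 0.0137
grip_force: 20.0
t: 6.92
eef_pos: [0.6351, -0.052, 0.2357]
orientation: [179.9, 9.7, 98.2]
contact_force: [2.3, -0.0, -0.9]
opening: 0.0138
grip_force: 20.0
```

```bash
python3 -m jog '[0,0.0007,0,-0.05,0,-0.28,-1, 0,0.0007,0,-0.05,0,-0.28,-1]'
```

```text
t: 7.18
eef_pos: [0.6357, -0.0519, 0.2357]
orientation: [179.9, 9.7, 98.5]
contact_force: [0.8, -0.3, -1.9]
opening: 0.0136
grip_force: 20.0
```

```bash
python3 -m jog '[0,0.0007,0,-0.05,0,-0.28,-1, 0,0.0007,0,-0.05,0,-0.28,-1]'
```

```text
t: 7.42
eef_pos: [0.6364, -0.0518, 0.2357]
orientation: [179.9, 9.7, 98.8]
contact_force: [1.8, -0.8, -0.5]
opening: 0.014
grip_force: 20.0
```

```bash
python3 -m jog '[0,0.0007,0,-0.05,0,-0.28,-1, 0,0.0007,0,-0.05,0,-0.28,-1]'; python3 -c "
from h import *
est()"
```

```text
t: 7.68
eef_pos: [0.6371, -0.0517, 0.2357]
orientation: [179.9, 9.7, 99.1]
contact_force: [1.7, -1.1, -1.8]
opening: 0.0142
grip_force: 20.0
phi pos 99.37992901993879 r 0.14340356231659057 tilt 0.16984361397491907 z 0.23570247811552472
```

```bash
cat > ck.py <<'E'
from h import *
import sys
s=observe();y=np.radians(s["orientation"][2]);n=s["contact_force"]@[np.sin(y),-np.cos(y),0]
print("normal",round(n,2),"yaw",s["orientation"][2].round(2),"t",s["t"]);sys.exit(n<-.8)
E
python3 -m jog '[0,0.0006,0,-0.04,0,-0.24,-1, 0,0.0006,0,-0.04,0,-0.24,-1]' >/dev/null && python3 ck.py && python3 -m jog '[0,0.0006,0,-0.04,0,-0.24,-1, 0,0.0006,0,-0.04,0,-0.24,-1]' >/dev/null && python3 ck.py && python3 -m jog '[0,0.0006,0,-0.04,0,-0.24,-1, 0,0.0006,0,-0.04,0,-0.24,-1]'>/dev/null && python3 ck.py && python3 -m jog '[0,0.0006,0,-0.04,0,-0.24,-1, 0,0.0006,0,-0.04,0,-0.24,-1]' >/dev/null && python3 ck.py
```

```text
normal 1.09 yaw 99.32 t 7.925False
```

```bash
sed -i 's/sys.exit(n<-.8)/sys.exit(int(n<-.8))/' ck.py
python3 -m jog '[0,0.0006,0,-0.04,0,-0.24,-1, 0,0.0006,0,-0.04,0,-0.24,-1]' >/dev/null && python3 ck.py && python3 -m jog '[0,0.0006,0,-0.04,0,-0.24,-1, 0,0.0006,0,-0.04,0,-0.24,-1]' >/dev/null && python3 ck.py && python3 -m jog '[0,0.0006,0,-0.04,0,-0.24,-1, 0,0.0006,0,-0.04,0,-0.24,-1]'>/dev/null && python3 ck.py && python3 -m jog '[0,0.0006,0,-0.04,0,-0.24,-1, 0,0.0006,0,-0.04,0,-0.24,-1]' >/dev/null && python3 ck.py; python3 -c "
from h import *
st();est()"
```

```text
normal 1.73 yaw 99.57 t 8.175
normal 1.76 yaw 99.81 t 8.425
normal 2.11 yaw 100.06 t 8.675
normal -4.09 yaw 100.3 t 8.925
8.925 [ 0.6396 -0.0513  0.2357] [179.99   9.72 100.3 ] [-3.54 -3.38  1.42] 0.0141
phi pos 100.39540458400575 r 0.1434201929461933 tilt 0.1697276786242419 z 0.2356758584414559
```

Contact: the normal force jumped by about 6 N at the tool, so about 4 N at the catch. I'll hold briefly, back off to centre the bar in the slot, then lower.

```bash
python3 -m jog '[0,0,0,0,0,0,-1, 0,-0.0008,0,0.05,0,0.3,-1, 0,-0.0015,0,0.1,0,0.6,-1, 0,-0.0015,0,0.1,0,0.6,-1]'
python3 - <<'E'
from h import *
st();est();p,R=pose(99.8,.17)
rows([pose(99.8,a) for a in(.13,.09,.05,.02,.0)],p,R)
E
```

```text
t: 9.43
eef_pos: [0.6386, -0.0514, 0.2357]
orientation: [179.9, 9.7, 99.7]
contact_force: [4.0, -4.0, 1.0]
opening: 0.0141
grip_force: 20.0
9.425 [ 0.6386 -0.0514  0.2357] [179.91   9.73  99.68] [ 4.04 -3.95  1.03] 0.0141
phi pos 99.99228441373874 r 0.14335481721058066 tilt 0.16979173833564426 z 0.23570103113036533
[-0.0015, 0.0, 0.0048, 0.0, 2.29, 0.0]
[-0.0029, -0.0, 0.0097, 0.0, 4.58, -0.0]
[-0.004, 0.0, 0.0147, 0.0, 6.88, -0.0]
[-0.0047, 0.0, 0.0184, -0.0, 8.59, -0.0]
[-0.0051, 0.0, 0.0209, 0.0, 9.74, 0.0]
```

```bash
python3 -m jog '[-0.0015,0,0.0048,0,2.3,0,-1, -0.0029,0,0.0097,0,4.6,0,-1, -0.0034,0,0.012,0,5.7,0,-1, -0.004,0,0.0147,0,6.9,0,-1, -0.004,0,0.0147,0,6.9,0,-1]'; python3 ck.py
python3 - <<'E'
from h import *
est();p,R=pose(99.8,.05)
rows([pose(99.8,a) for a in(.02,.0)],p,R)
E
```

```text
t: 10.05
eef_pos: [0.6396, -0.058, 0.2217]
orientation: [179.9, 2.8, 99.7]
contact_force: [2.3, -5.5, 0.5]
opening: 0.0143
grip_force: 20.0
normal 1.31 yaw 99.68 t 10.05
phi pos 99.93511375418942 r 0.15001453933574754 tilt 0.04893264350289006 z 0.22169157597595696
[-0.0012, -0.0, 0.0036, -0.0, 1.72, -0.0]
[-0.0019, -0.0, 0.006, -0.0, 2.86, 0.0]
```

There is no upward push, so the bar has passed the lip into the slot. I'll lower it the rest of the way.

```bash
python3 -m jog '[-0.0012,0,0.0036,0,1.7,0,-1, -0.0018,0,0.0054,0,2.6,0,-1, -0.0018,0,0.0054,0,2.6,0,-1]'; python3 ck.py; python3 -c "
from h import *
est()"
```

```text
t: 10.42
eef_pos: [0.64, -0.0599, 0.2166]
orientation: [179.9, 0.2, 99.7]
contact_force: [3.0, -5.2, 1.2]
opening: 0.0139
grip_force: 20.0
normal 2.13 yaw 99.69 t 10.425
phi pos 99.97624147652164 r 0.1519658239178124 tilt 0.004148359005644366 z 0.21660598604702674
```

```bash
python3 -m jog '[0,0,0,0,0,0,-0.3, 0,0,0,0,0,0,-0.3, 0,0,0,0,0,0,-0.3, 0,0,0,0,0,0,-0.3]' && python3 -m jog '[0,0,-0.02,0,0,0,-0.3, 0,0,-0.05,0,0,0,-0.3, 0,0,-0.09,0,0,0,-0.3, 0,0,-0.12,0,0,0,-0.3, 0,0,-0.12,0,0,0,-0.3]'
python3 - <<'E'
from h import *
T=get_image("top");S=get_image("scene")
for n,c,z in(("S",S["img"][170:290,230:350],4),):
    cv2.imwrite("pics/end.png",cv2.resize(cv2.cvtColor(c,cv2.COLOR_RGB2BGR),None,fx=z,fy=z,interpolation=cv2.INTER_CUBIC))
E
```

```text
t: 10.92
eef_pos: [0.6399, -0.0596, 0.2165]
orientation: [179.9, 0.2, 99.7]
contact_force: [0.5, -0.2, -0.0]
opening: 0.033
grip_force: 0.0
t: 11.55
eef_pos: [0.6401, -0.0593, 0.3387]
orientation: [179.7, 0.3, 99.7]
contact_force: [-0.7, 0.3, -0.3]
opening: 0.0329
grip_force: 0.0
```

View pics/end.png

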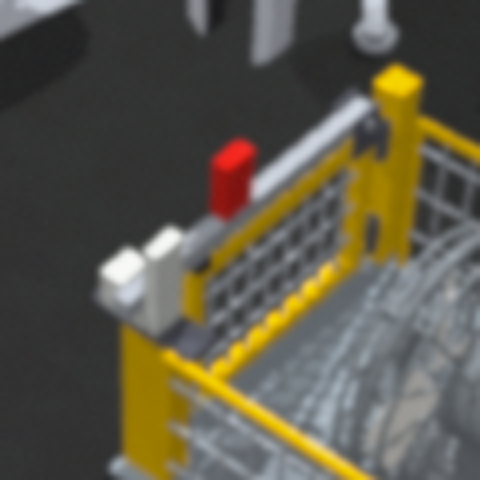

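The bar lies level in the slot, with its end visible between lip and back at about (128,290). The gate is shut and the gripper is clear, so I'm handing in.

```bash
python3 -c "
from workcell import *
print(job_done())"
```

```text
the job is handed in; nothing more can be done
None
```

The gate is shut with the latch bar down in the slot and the gripper clear, handed in at about 11.6 s; I estimate under 5 N on the catch at contact, and the hand-in returned no verdict.

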